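# Pin the window stay and hold it out at its second stop

## Robot

A 6-joint arm with a two-finger parallel gripper is mounted at the origin on the work surface. World frame = base frame: x ahead of the robot, y to its left, z up, the work surface at z = 0. Lengths are in m, angles in rad, forces in N, time in s.
With the tool pointing down it reaches from about 0.275 to 0.85 m from the base axis. Payload 19 kg.
Tool frame: the origin (TCP) lies midway between the tips of the shut fingers; the grasp point (between the pads) lies bot.grip_depth behind it (bot.grip_depth is the distance from the TCP to the grasp point, in m); x points along the fingers, y is the direction in which the jaws open and shut, and the axes are right-handed (so a half turn about x gives the same grasp; the last joint's range is limited). The gripper opens to 85 mm and grips with 20 to 120 N. Pads are 22 mm wide; open, the fingers measure 114 mm over their backs; the gripper's body (76 mm by 85 mm) begins 54 mm behind the grasp point. The pads swing forward as they close: fully open they stand 13 mm farther back than shut.
Start: joints at [1.146, 0.15, 1.437, -0, 1.554, -0.134], TCP at [0.165, 0.551, 0.231] pointing down, gripper open.
Joint ranges: [-2.8, 2.8], [-0.68, 2.1], [0.12, 2.68], [-1.39, 4.53], [0.16, 2.79], [-2.81, 2.81]. Speed limits (rad/s): [1.89, 1.89, 2.22, 3.01, 3.01, 3.01].

## Interface

Orientations are given as a unit quaternion [x, y, z, w].
In Python, from rig import bot gives the robot as it stands.
- The arm moves only by the tool send_rows, never from a script. Its argument "rows" is a list of rows, each an object with "travel": the shift along the tool's x, y, z in cm, a list of three; "rot": the turn, a rotation vector about the tool's x, y, z in rad, a list of three. In form: [{"travel": [x, y, z], "rot": [rx, ry, rz]}, ...]. A call has 1 to 8 rows; each row shifts and turns the commanded pose from where the row before left it, along the tool's axes as they then stand; what a row does not reach is not made up. A row lasts 1/10 s, in which the tool goes at most 50 mm and 8.59 degrees, less where a joint would pass 70% of its speed; a pose out of reach is approached as far as the arm can. A call is refused whole if a number of a shift passes 5 or a number of a turn 0.15, either way. A call with a gripper value outside its range is refused whole. "claw" is the closure, from 0 (fully open) to 1 (shut), set as the call begins (left out, the last holds). The fingers move at their own pace and stop on an object; "force" is the grip in N (left out, the last holds). Time passes only in rows, so rows that do not move let the fingers close. It gives the time, the measured TCP pose, the force and the opening at its end, in the units of the state.
- bot.get_obs(): the state, without advancing time (a new reading comes with each control period).
- bot.grab_frame(name): name is "scene" or "top"; returns (picture, depth): 480x640x3 uint8, red, green, blue; 480x640 float32, m along the optical axis (not along the pixel's ray), 0 where there is no reading.
- bot.camera_model(name): a dict with "K" (3x3 intrinsics, pixels), "view" (4x4, takes a point from world to camera coordinates). Camera axes: x right, y down, z forward; pixel columns grow to the right and rows downward; lengths in m; the calibration is good to about 2 mm. A picture is of the moment at which its call begins. camera_model takes no time and is no camera call.
- bot.finish_job(): hands the job in, once; it reports no verdict.
Trained networks look in the newest picture that a camera, given by its name, has taken for a name from the list of things; names that differ only in an ending like _2 or _b are one class to them, and where a whole thing is asked for, a point or a joint stands for the part that bears it (a point fixed in the world has none). Each returns a list of dicts, best first, with "conf" (0 to 1); they miss things now and then, are a little off and sometimes report something else, mostly with a low value. They report only what shows in the picture. A call takes as long as a camera call.
- bot.recognise(camera, thing): "at" ([column, row] as shares, 0 to 1, of the picture: columns of its width, rows of its height, amid what is visible of it).
- bot.silhouettes(camera, thing): "pixels" (480x640 bool, what is visible of it) and "at" ([column, row] as shares, 0 to 1, of the picture: columns of its width, rows of its height, amid what is visible of it).
The state is a dict: "t": time; "qpos": joint angles; "joint_vel": joint speeds; "effort": joint torques, N m; "ee_pos": TCP position; "tcp_rot": TCP orientation; "ft_force": force on the tool from outside, world axes, zero at the start; "wrist_torque": the same for the moment, N m; "gripper_width": finger opening in m.
Only numpy, scipy, OpenCV 4.12 (cv2) and the standard library are available. Lean on these libraries where they do the work, as an engineer would, in place of code of your own. Each camera call takes 0.05 s, during which the arm holds its last target.

## Task

Push the headed pin down through the bracket's fork and the lug of the telescoping window stay until its head sits fully home and let go of it, then squeeze the button in on the side of the stay's grip and, keeping it squeezed, pull the grip straight out past the first stop to the second stop, which is as far as it goes. Finish while still holding the grip there, button squeezed in, against the stay's return spring, so that I can hook the window sash on it; the pin stays home and everything else on the counter is left where it is.

Things in the scene. Friction and masses are not known exactly. Their poses are not given: they have to be found in the camera images.
- bracket: Grey base plate fixed to the counter (190 x 56 x 10 mm, from 180 mm behind to 10 mm ahead of the origin) carrying the stay, axis 55 mm up. Origin on the counter under the stay's axis. +x: horizontal, along the stay from fork to grip, the way to pull; +y sideways; +z up. Fork 140 mm behind the origin: two plates 36 x 34 x 8 mm, one above the other, top 70 mm up. Saddle under the tube 30 mm behind.
- fork_hole (a point): Centre of the mouth of the fork's vertical hole, on top of the upper fork plate (70 mm above the counter). Holes of fork and lug: 11 mm in diameter. The lug (10 mm plate, tail of the stay) lies between the fork plates, its hole aligned; room below for the whole pin. The stay's tube (22 mm in diameter, top 66 mm up) runs ahead from there.
- pin: Steel headed pin, upright in its parking block. Shank 8 mm in diameter, 38 mm long, pointed over the last 7 mm. Head: flange 20 mm across, 4 mm thick, and on it a knob 14 mm in diameter, 26 mm tall (top 30 mm above the origin), to pinch from above. Origin on the axis at the flange's underside; +z up to the knob. Seated, the flange lies on the fork's top. About 50 g.
- pin_block: Small wooden block 55 x 55 mm, 45 mm high, fixed to the counter, with one vertical hole, 10 mm wide, in its middle where the pin stands at the start, flange on the block. Origin at the centre of its underside.
- grip: White plastic grip at the stay's front end: 50 mm along the pull, 28 mm wide, 26 mm high. Origin at its centre, 55 mm up, 40 mm ahead of the bracket's origin when pushed in; axes as the bracket's. Button on its -y side, +y side plain: pinch it from above across its width, one finger on the button. A hook rod stands 45 mm ahead of its centre. Only the counter lies beneath.
- button_face (a point): Centre of the outer face of the black button (30 mm along the pull, 18 mm high) on the grip's -y side. Out, the face stands 22 mm to the side of the grip's centre; squeezed fully in, 17 mm.
- stay_button (a joint): Button travel in m: 0 out, 0.005 fully in. A spring pushes it out with 3 N when out and 6 N when fully in. More than about 0.0035 frees the latch; below that the slide is locked in whichever stop it is in.
- stay_slide (a joint): How far the grip is pulled out of the tube, m, along the bracket's +x: 0 pushed in (locked, at the start), 0.050 first stop, 0.100 second stop, a hard end. Stops catch only when the button is let out; with it in, the slide runs past the first stop against about 3 N at the start, 4 N at the end (return spring and friction).
- stay_tube (a joint): How far the whole stay has slid out of its fork in m, along the bracket's +x: 0 at the start, holes aligned. It slides at about 2.5 N unless the pin is in; with the pin it has about 3 mm of play.
- tray: Bystander, leave alone: red plastic tray, 130 x 260 mm, 28 mm high.
- garlic_keeper: Bystander, leave alone: white ceramic garlic keeper, 96 mm across, 106 mm high, with small holes round its side.
- measuring_jug: Bystander, leave alone: glass measuring jug, 110 mm across, 125 mm high, handle on one side.
- soup_spoon: Bystander, leave alone: stainless soup spoon, 190 mm long, lying flat.
- chopstick0: Bystander, leave alone: bamboo chopstick, 225 mm long, 7 mm thick, lying in the tray.
- chopstick1: Bystander, leave alone: the other bamboo chopstick.
- mug: Bystander, leave alone: white ceramic mug, 78 mm across, 88 mm high.

How it is judged:
On the way, in this order (a step that is already met when the one before it is completed fails the run):
1. the pin is through fork and lug, its head home on the fork, and let go (z of pin in the frame of bracket between 0.067 and 0.0725 m and horizontal distance between pin and fork_hole below 0.004 m and angle between pin's own z axis and vertical below 0.12 rad and contact force between the fingers and pin below 0.05 N), for 0.2 s.
2. the button is squeezed in by the fingers while the stay is still pushed in (value of joint stay_button above 0.0035 m and value of joint stay_slide below 0.02 m and contact force between the fingers and grip above 0.5 N), for 0.05 s.
At the end, for the whole second after the job is handed in: Grip still at the second stop (slide over 94 mm), button in (over 3.5 mm), fingers pressing the grip (over 1 N); pin home (flange from 3 mm below to 2.5 mm above the fork's top, axis within 4 mm of the hole's, tilt under 7 degrees); stay slid out of the fork by less than 6 mm (value of joint stay_slide above 0.094 m and value of joint stay_button above 0.0035 m and contact force between the fingers and grip above 1 N and value of joint stay_tube below 0.006 m and linear speed of grip below 0.01 m/s and z of pin in the frame of bracket between 0.067 and 0.0725 m and horizontal distance between pin and fork_hole below 0.004 m and angle between pin's own z axis and vertical below 0.12 rad); the arm keeps its last pose, push and grip.
It fails at once if a bystander is shoved (moved by 20 mm) (distance of any of tray, garlic_keeper, measuring_jug, soup_spoon, chopstick0, chopstick1, mug from where it was at the start of the episode above 0.02 m).
It fails at once if keeper, jug or mug is tipped (angle between any of garlic_keeper, measuring_jug, mug's own z axis and vertical above 0.35 rad).
It also fails if it takes over 58 s, if anything falls off the work surface, if the arm or the gripper's body presses on something with over 40 N, if the wrist force passes 120 N, or if a joint passes its speed limit or range.

## Working session

There is one attempt and no reset: what is moved stays moved. The work goes in short steps, Python scripts to look and compute and a tool call to move; the robot and the scene stay as the last step left them, time stands still between calls to the robot, and variables do not carry over. Pictures are saved under pics/ and viewed, and the job is handed in when it is done.

Besides the shell and the picture viewer there is one more tool, called by a JSON object that holds its "method" and its "body". send_rows: Moves the arm, as the interface text tells. Its arguments: {"type":"object","properties":{"rows":{"type":"array","items":{"type":"object","properties":{"travel":{"type":"array","items":{"type":"number"}},"rot":{"type":"array","items":{"type":"number"}}}}},"claw":{"type":"number"},"force":{"type":"number"}},"required":["rows"]}

```bash
mkdir -p pics; ls
python3 - <<'E'
from rig import bot
import cv2
print(bot.get_obs(), bot.grip_depth)
for n in("scene","top"):
    p,d=bot.grab_frame(n); cv2.imwrite(f"pics/{n}0.png",p[:,:,::-1])
    print(n,bot.camera_model(n))
    for th in ["bracket","fork_hole","pin","pin_block","grip","button_face","tray","garlic_keeper","measuring_jug","mug","soup_spoon"]:
        pass
E
```

```text
pics
{'t': 0.0, 'qpos': array([ 1.14601937e+00,  1.50947808e-01,  1.43798926e+00,  1.46951008e-05,
        1.55381511e+00, -1.34008440e-01]), 'joint_vel': array([ 1.36351695e-04, -1.01749296e-03, -7.05678660e-05, -1.39015401e-04,
        1.28580102e-03, -9.00299644e-05]), 'effort': array([-1.42026591e-03, -7.13043809e+01, -5.70868564e+01, -2.72077941e-04,
        8.88327719e-03, -5.10443527e-07]), 'ee_pos': array([0.16476592, 0.55063903, 0.23071801]), 'tcp_rot': array([ 0.10204788,  0.69976494, -0.10283313,  0.69952885]), 'ft_force': array([-0.03153562, -0.2946246 ,  0.21583363]), 'wrist_torque': array([-0.01645984,  0.05661422,  0.01201026]), 'gripper_width': 0.08541291939623606} 0.0187
scene {'K': array([[448.90500665,   0.        , 311.53636568],
       [  0.        , 448.90500665, 239.59449537],
       [  0.        ,   0.        ,   1.        ]]), 'view': array([[ 0.29338685,  0.95588647,  0.01432555, -0.23466246],
       [ 0.61073843, -0.1758813 , -0.77205203, -0.30410278],
       [-0.73547449,  0.23525908, -0.63539786,  1.62621922],
       [ 0.        ,  0.        ,  0.        ,  1.        ]])}
top {'K': array([[522.61565924,   0.        , 318.63308217],
       [  0.        , 522.61565924, 240.84833423],
       [  0.        ,   0.        ,   1.        ]]), 'view': array([[ 1.20212682e-02, -9.99923927e-01,  2.76198610e-03,
         4.14353056e-02],
       [-9.80319282e-01, -1.23298219e-02, -1.97033195e-01,
         6.08566309e-01],
       [ 1.97052261e-01, -3.39039358e-04, -9.80392927e-01,
         1.03024504e+00],
       [ 0.00000000e+00,  0.00000000e+00,  0.00000000e+00,
         1.00000000e+00]])}
```

View pics/scene0.png

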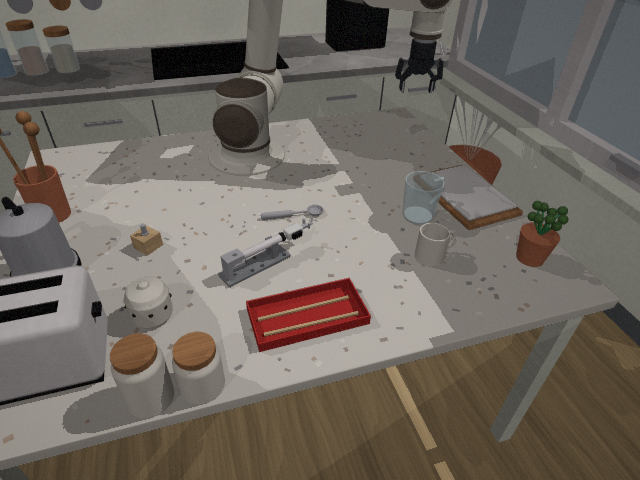

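View pics/top0.png

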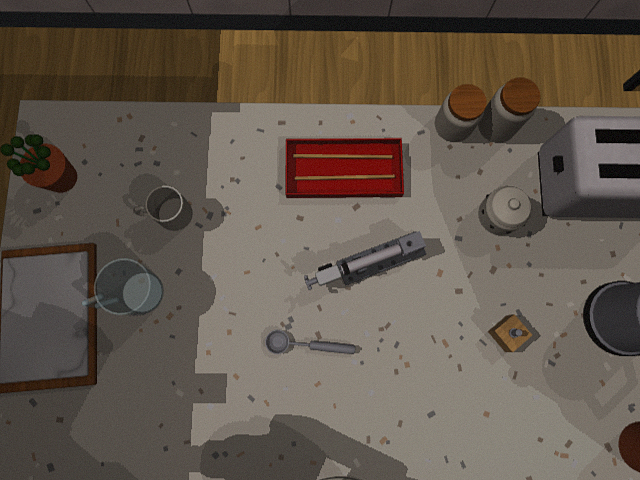

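```bash
cat > h.py <<'E'
from rig import bot
import numpy as np, cv2
def ray(cam,uv,z):
    m=bot.camera_model(cam);K=m["K"];V=m["view"];R=V[:3,:3];t=V[:3,3]
    d=R.T@np.linalg.inv(K)@np.array([uv[0],uv[1],1.]);c=-R.T@t
    return c+d*(z-c[2])/d[2]
def proj(cam,p):
    m=bot.camera_model(cam);q=m["view"]@np.array([*p,1.]);q=m["K"]@q[:3];return q[:2]/q[2]
def cloud(cam,d):
    m=bot.camera_model(cam);K=m["K"];V=m["view"]
    u,v=np.meshgrid(np.arange(640),np.arange(480))
    P=np.stack([(u-K[0,2])/K[0,0]*d,(v-K[1,2])/K[1,1]*d,d],-1)
    return (P-V[:3,3])@V[:3,:3]
E
python3 - <<'E'
from h import *
for cam in("top","scene"):
    p,d=bot.grab_frame(cam); C=cloud(cam,d); np.savez(f"c_{cam}.npz",p=p,C=C,d=d)
    for th in ["bracket","fork_hole","pin","pin_block","grip","button_face"]:
        r=bot.silhouettes(cam,th)
        for x in r[:2]:
            m=x["pixels"];uv=np.array(x["at"])*[640,480]
            q=C[m&(d>0)]
            print(cam,th,round(x["conf"],2),uv.round(1),m.sum(),np.median(q,0).round(3) if len(q) else None, "zmax",np.percentile(q[:,2],[5,50,95]).round(3) if len(q) else None)
        if r: np.savez(f"m_{cam}_{th}.npz",m=r[0]["pixels"])
        r=bot.recognise(cam,th)
        for x in r[:2]: print("   rec",round(x["conf"],2),(np.array(x["at"])*[640,480]).round(1))
for cam,b in(("top",(290,215,460,300)),("scene",(210,210,320,290))):
    p=np.load(f"c_{cam}.npz")["p"][b[1]:b[3],b[0]:b[2],::-1]
    s=min(800//p.shape[1],600//p.shape[0])
    cv2.imwrite(f"pics/z_{cam}.png",cv2.resize(p,None,fx=s,fy=s,interpolation=cv2.INTER_CUBIC))
E
```

```text
rec 0.92 [371.6 258.9]
   rec 0.62 [167.  208.2]
top fork_hole 0.67 [369.9 255.4] 2775 [ 0.573 -0.065  0.059] zmax [0.007 0.059 0.07 ]
top fork_hole 0.54 [344.9 165.4] 5852 [ 0.789 -0.009  0.004] zmax [0.    0.004 0.026]
   rec 0.61 [371.2 260.9]
   rec 0.24 [324.2 264.3]
top pin 0.61 [512.7 333.7] 84 [ 0.425 -0.347  0.062] zmax [0.047 0.062 0.077]
top pin 0.36 [323.9 266.5] 38 [0.554 0.037 0.064] zmax [0.061 0.064 0.067]
top pin_block 0.61 [504.1 332. ] 862 [ 0.424 -0.344  0.044] zmax [0.012 0.044 0.048]
   rec 0.64 [505.2 333.3]
   rec 0.56 [126.1 290. ]
top grip 0.62 [325.1 274.1] 535 [0.535 0.036 0.066] zmax [0.002 0.066 0.07 ]
top grip 0.22 [331.  160.4] 391 [0.815 0.016 0.01 ] zmax [0.004 0.01  0.014]
   rec 0.72 [324.3 274.1]
top button_face 0.49 [324.2 266.8] 63 [0.555 0.035 0.064] zmax [-0.001  0.064  0.067]
top button_face 0.2 [325.3 274.5] 494 [0.535 0.035 0.067] zmax [0.057 0.067 0.07 ]
   rec 0.64 [323.8 267.7]
   rec 0.61 [506.5 210.7]
scene bracket 0.98 [254.2 260.2] 2308 [ 0.588 -0.083  0.032] zmax [0.003 0.032 0.069]
   rec 0.83 [254.7 256.5]
scene fork_hole 0.62 [433.9 243.3] 1275 [0.692 0.362 0.056] zmax [0.007 0.056 0.086]
   rec 0.73 [255.9 255.9]
scene pin 0.61 [140.7 228.1] 50 [ 0.43  -0.353  0.062] zmax [0.05  0.062 0.075]
scene pin 0.4 [295.8 236.9] 56 [0.558 0.031 0.06 ] zmax [0.05  0.06  0.066]
   rec 0.45 [142.1 234.5]
scene pin_block 0.92 [148.7 241.5] 592 [ 0.44  -0.35   0.035] zmax [0.004 0.035 0.047]
   rec 0.69 [146.8 240.7]
   rec 0.36 [420.1 195. ]
scene grip 0.52 [294.7 231.4] 252 [0.547 0.029 0.064] zmax [0.05  0.064 0.069]
   rec 0.72 [296.7 233. ]
scene button_face 0.69 [291.2 211.6] 383 [0.397 0.051 0.012] zmax [0.002 0.012 0.02 ]
scene button_face 0.62 [295.5 235.1] 77 [0.557 0.033 0.06 ] zmax [0.047 0.06  0.066]
```

View pics/z_top.png

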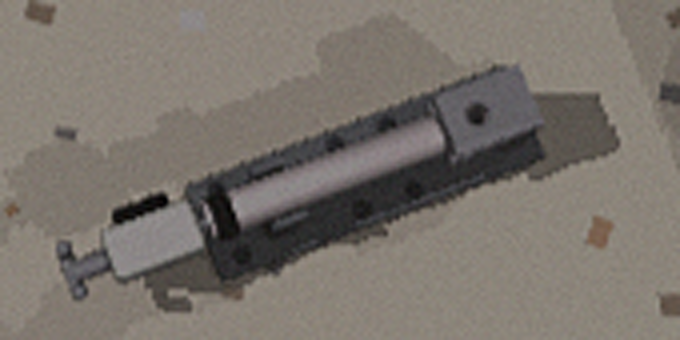

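View pics/z_scene.png

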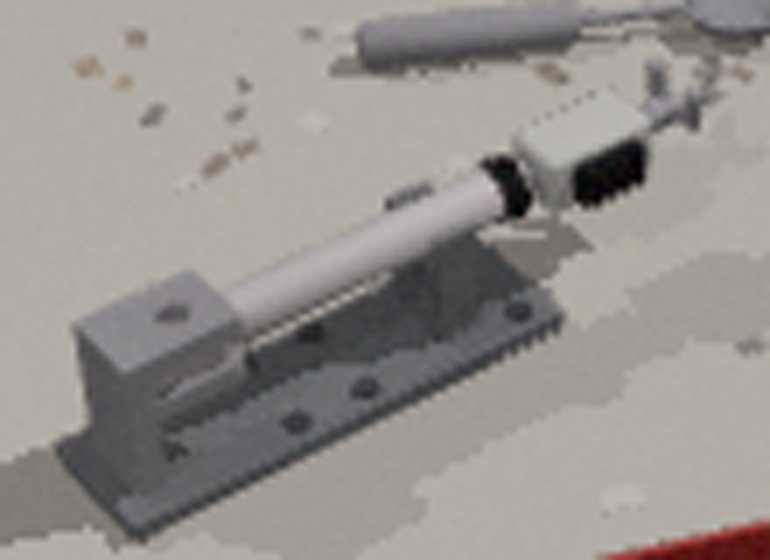

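Run:
```python
from h import *
for cam in("top","scene"):
    D=np.load(f"c_{cam}.npz");C=D["C"];d=D["d"]
    P=C[d>0]
    # tube/grip axis & fork top
    f=P[(P[:,2]>.064)&(P[:,2]<.076)&(abs(P[:,0]-.58)<.1)&(P[:,1]<-.08)&(P[:,1]>-.2)]
    print(cam,"forktop",len(f),f.mean(0).round(4), f.min(0).round(3),f.max(0).round(3), cv2.minAreaRect((f[:,:2]*1000).astype(np.float32)))
    g=P[(P[:,2]>.063)&(P[:,2]<.074)&(abs(P[:,0]-.54)<.06)&(P[:,1]<.07)&(P[:,1]>0.005)]
    print("grip top",len(g),g.mean(0).round(4),cv2.minAreaRect((g[:,:2]*1000).astype(np.float32)))
    k=P[(P[:,2]>.068)&(P[:,2]<.085)&(abs(P[:,0]-.43)<.04)&(abs(P[:,1]+.35)<.04)]
    print("pin top",len(k),k.mean(0).round(4),k.min(0),k.max(0))
    b=P[(P[:,2]>.038)&(P[:,2]<.051)&(abs(P[:,0]-.43)<.06)&(abs(P[:,1]+.35)<.06)]
    print("block",len(b),b.mean(0).round(4),cv2.minAreaRect((b[:,:2]*1000).astype(np.float32)))
    h=P[(P[:,2]>.005)&(P[:,2]<.015)&(abs(P[:,0]-.58)<.08)&(P[:,1]<.03)&(P[:,1]>-.2)]
    print("plate",len(h),cv2.minAreaRect((h[:,:2]*1000).astype(np.float32)))
```

```text
top forktop 457 [ 0.6028 -0.1347  0.0687] [ 0.572 -0.171  0.064] [ 0.63  -0.08   0.075] ((597.9791259765625, -121.93319702148438), (34.387718200683594, 96.3625259399414), 21.639020919799805)
grip top 362 [0.5376 0.0319 0.0673] ((536.0669555664062, 41.475135803222656), (35.51435852050781, 72.88548278808594), 22.927030563354492)
pin top 45 [ 0.425  -0.3502  0.074 ] [ 0.41911328 -0.35693052  0.06913501] [ 0.43103816 -0.34342741  0.07932418]
block 703 [ 0.4248 -0.3495  0.0446] ((425.0064697265625, -350.84857177734375), (56.015167236328125, 56.84758377075195), 39.384315490722656)
plate 1070 ((575.8319091796875, -81.63927459716797), (207.57513427734375, 155.77044677734375), 88.33877563476562)
scene forktop 264 [ 0.606  -0.1383  0.0686] [ 0.576 -0.173  0.064] [ 0.631 -0.08   0.074] ((598.265625, -123.20145416259766), (37.59071731567383, 97.0830078125), 23.324275970458984)
grip top 152 [0.5406 0.0306 0.0668] ((538.8283081054688, 40.61629104614258), (39.01934051513672, 73.59429931640625), 24.92574691772461)
pin top 25 [ 0.4275 -0.3533  0.0727] [ 0.4175289  -0.35896875  0.06870869] [ 0.43424128 -0.34718762  0.07687304]
block 285 [ 0.4319 -0.3534  0.0447] ((426.5867004394531, -353.7288818359375), (58.50107192993164, 57.17217254638672), 41.140323638916016)
plate 879 ((592.48681640625, -86.15576934814453), (79.84783935546875, 192.77777099609375), 17.374591827392578)
```

Run:
```python
from h import *
T=np.load("c_top.npz");S=np.load("c_scene.npz")
def dark(D,c,r):
    g=D["p"].astype(float).mean(2);x0,y0=int(c[0])-r,int(c[1])-r
    w=g[y0:y0+2*r+1,x0:x0+2*r+1]; m=np.clip(np.percentile(w,60)-w-8,0,None)
    yy,xx=np.mgrid[y0:y0+2*r+1,x0:x0+2*r+1]
    return np.array([(m*xx).sum()/m.sum(),(m*yy).sum()/m.sum()]),w.astype(int)
for n,D,c in(("top",T,(409,243)),("scene",S,(234,254))):
    u,w=dark(D,c,3);print(n,u,ray(n,u,.07));print(w)
# two view offset via pin & grip silhouettes
for th in("grip","button_face"):
  for n in("top","scene"):
    try: m=np.load(f"m_{n}_{th}.npz")["m"]
    except Exception as e: print(e);continue
    D=np.load(f"c_{n}.npz");m=m&(D["d"]>0);q=D["C"][m]
    q=q[(q[:,2]>.05)]
    if th=="grip":q=q[q[:,2]>.064]
    print(n,th,len(q),q.mean(0).round(4),cv2.minAreaRect((q[:,:2]*1000).astype(np.float32)))
# tube ridge
for n,D in(("top",T),("scene",S)):
    P=D["C"][D["d"]>0]
    q=P[(P[:,2]>.0625)&(P[:,2]<.07)&(P[:,1]>-.1)&(P[:,1]<-.02)&(abs(P[:,0]-.58)<.05)]
    print(n,"tube",len(q),q.mean(0).round(4),cv2.fitLine((q[:,:2]*1000).astype(np.float32),cv2.DIST_HUBER,0,.01,.01).ravel(),cv2.minAreaRect((q[:,:2]*1000).astype(np.float32)))
    q=P[(P[:,2]>.072)&(P[:,2]<.085)&(abs(P[:,0]-.43)<.04)&(abs(P[:,1]+.35)<.04)]
    print("knob",len(q),q.mean(0))
```

```text
top [408.77824185 243.25725935] [ 0.60336343 -0.13751244  0.07      ]
[[105  91  87  81  91  96  99]
 [ 97  78  55  44  52  82  97]
 [ 72  54  41  36  44  45  83]
 [ 72  41  36  34  42  68  88]
 [ 81  42  32  28  32  76  84]
 [ 92  59  29  19  38  82  90]
 [104  91  81  71  75  90  96]]
scene [234.239819   254.35927602] [ 0.60547584 -0.14016494  0.07      ]
[[141 141 138 138 136 137 139]
 [138 136 139 136 136 136 136]
 [135 137 133 111 115 117 133]
 [133 121  92  86  88  93 129]
 [138  99  89  91  98  99 136]
 [137 133 128 124 130 134 138]
 [138 138 137 138 137 133 136]]
top grip 354 [0.5373 0.0325 0.0676] ((536.446044921875, 41.19972229003906), (35.241207122802734, 72.92570495605469), 21.481563568115234)
scene grip 136 [0.5416 0.0266 0.067 ] ((543.3206176757812, 31.833709716796875), (38.032535552978516, 54.548484802246094), 20.74142837524414)
top button_face 57 [0.5544 0.0353 0.064 ] ((554.6629028320312, 35.756317138671875), (9.015094757080078, 29.88599395751953), 18.825408935546875)
scene button_face 0 [nan nan nan] ((0.0, 0.0), (0.0, 0.0), 0.0)
top tube 270 [ 0.573  -0.0601  0.0651] [ 3.861229e-01 -9.224473e-01  5.727112e+02 -5.966340e+01] ((573.1567993164062, -59.77364730834961), (23.910106658935547, 87.35707092285156), 15.040373802185059)
knob 36 [ 0.42504471 -0.35072638  0.07487874]
scene tube 123 [ 0.5753 -0.0606  0.0647] [ 3.684218e-01 -9.296588e-01  5.751402e+02 -6.039391e+01] ((577.4368896484375, -57.46885299682617), (27.35103988647461, 87.03944396972656), 25.529884338378906)
knob 16 [ 0.42561669 -0.35373603  0.07426557]<stdin>:18: RuntimeWarning: Mean of empty slice.
  ret = um.true_divide(
```

```bash
cat >> h.py <<'E'
from scipy.spatial.transform import Rotation as Ro
def to(target,yawdir=None,o=None):
    o=o or bot.get_obs();R=Ro.from_quat(o["tcp_rot"]).as_matrix()
    e=np.array(target)-o["ee_pos"]
    # desired rot: x down, y = yawdir
    y=np.array([.9304,.3665,0.]) if yawdir is None else np.array(yawdir)
    y/=np.linalg.norm(y)
    if y@R[:,1]<0:y=-y
    x=np.array([0,0,-1.]);G=np.stack([x,y,np.cross(x,y)],1)
    rv=Ro.from_matrix(R.T@G).as_rotvec()
    print("t",round(o["t"],2),"pos",o["ee_pos"].round(4),"ft",o["ft_force"].round(1),"w",round(o["gripper_width"],4),"q",o["qpos"].round(2))
    print(" travel now-tool cm",(R.T@e*100).round(2)," rotvec",rv.round(3)," travel aligned-tool cm",(G.T@e*100).round(2))
    print(" R",R.round(3).tolist())
E
python3 -c "
from h import *
to([.4253,-.3522,.15])"
```

```text
t 1.4 pos [0.1649 0.5508 0.2313] ft [-0.4  0.   0.9] w 0.0853 q [ 1.15  0.15  1.44  0.    1.55 -0.13]
 travel now-tool cm [  8.13 -79.04  50.84]  rotvec [0.905 0.    0.   ]  travel aligned-tool cm [ 8.13 -8.87 93.56]
 R [[-0.0, 0.287, 0.958], [-0.0, 0.958, -0.287], [-1.0, -0.0, -0.0]]
```

{"method": "send_rows", "body": {"rows": [{"travel": [0,0,0],"rot": [0.14,0,0]},{"travel": [0,0,0],"rot": [0.14,0,0]},{"travel": [0,0,0],"rot": [0.14,0,0]},{"travel": [0,0,0],"rot": [0.14,0,0]},{"travel": [0,0,0],"rot": [0.14,0,0]},{"travel": [0,0,0],"rot": [0.14,0,0]},{"travel": [0,0,0],"rot": [0.065,0,0]}], "claw": 0, "force": 40}}

```text
t: 2.1
ee_pos: [0.1648, 0.5508, 0.2313]
tcp_rot: [0.4, 0.583, -0.4, 0.583]
ft_force: [0.1, 0.7, -0.6]
gripper_width: 0.0854
```

{"method": "send_rows", "body": {"rows": [{"travel": [0,-0.3,2]},{"travel": [0,-0.3,3]},{"travel": [0,-0.3,3]},{"travel": [0,-0.3,3]},{"travel": [0,-0.3,3]},{"travel": [0,-0.3,3]},{"travel": [0,-0.3,3]},{"travel": [0,-0.3,3]}]}}

```text
invalid input at $.rows[0]: expected keys travel, rot
```

{"method": "send_rows", "body": {"rows": [{"travel": [0,-0.3,3]},{"travel": [0,-0.3,3]},{"travel": [0,-0.3,3]},{"travel": [0,-0.3,3]},{"travel": [0,-0.3,3]},{"travel": [0,-0.3,3]},{"travel": [0,-0.3,3]},{"travel": [0,-0.3,3]}]}}

```text
invalid input at $.rows[0]: expected keys travel, rot
```

{"method": "send_rows", "body": {"rows": [{"travel": [0,-0.3,3.5]},{"travel": [0,-0.3,3.5]},{"travel": [0,-0.3,3.5]},{"travel": [0,-0.3,3.5]},{"travel": [0,-0.3,3.5]},{"travel": [0,-0.3,3.5]},{"travel": [0,-0.3,3.5]},{"travel": [0,-0.3,3.5]}]}}

```text
invalid input at $.rows[0]: expected keys travel, rot
```

```bash
python3 -c "
from h import *
to([.4253,-.3522,.13])"
```

```text
t 2.1 pos [0.1648 0.5508 0.2313] ft [ 0.1  0.7 -0.6] w 0.0854 q [1.15 0.15 1.44 0.   1.55 0.78]
 travel now-tool cm [10.13 -8.31 93.62]  rotvec [-0.006  0.     0.   ]  travel aligned-tool cm [10.13 -8.86 93.57]
 R [[-0.0, 0.933, 0.361], [-0.0, 0.361, -0.933], [-1.0, -0.0, 0.0]]
```

{"method": "send_rows", "body": {"rows": [{"travel": [0,0.2,2],"rot": [0,0,0]},{"travel": [0,0.2,3],"rot": [0,0,0]},{"travel": [0,0.2,3],"rot": [0,0,0]},{"travel": [0,0.2,3],"rot": [0,0,0]},{"travel": [0,0.2,3],"rot": [0,0,0]},{"travel": [0,0.2,3],"rot": [0,0,0]},{"travel": [0,0,3],"rot": [0,0,0]},{"travel": [0,0,3],"rot": [0,0,0]}]}}

```text
t: 2.9
ee_pos: [0.2605, 0.3401, 0.2313]
tcp_rot: [0.398, 0.584, -0.398, 0.585]
ft_force: [-0.1, 1.2, -0.6]
gripper_width: 0.0854
```

{"method": "send_rows", "body": {"rows": [{"travel": [0,0,3],"rot": [0,0,0]},{"travel": [0,0,3],"rot": [0,0,0]},{"travel": [0,0,3],"rot": [0,0,0]},{"travel": [0,0,3],"rot": [0,0,0]},{"travel": [0,0,3],"rot": [0,0,0]},{"travel": [0,0,3],"rot": [0,0,0]},{"travel": [0,0,3],"rot": [0,0,0]},{"travel": [0,0,3],"rot": [0,0,0]}]}}

```text
t: 3.7
ee_pos: [0.3484, 0.1167, 0.2315]
tcp_rot: [0.398, 0.584, -0.398, 0.585]
ft_force: [-0.1, 0.4, -0.0]
gripper_width: 0.0851
```

{"method": "send_rows", "body": {"rows": [{"travel": [0,0,3],"rot": [0,0,0]},{"travel": [0,0,3],"rot": [0,0,0]},{"travel": [0,0,3],"rot": [0,0,0]},{"travel": [0,0,3],"rot": [0,0,0]},{"travel": [0,0,3],"rot": [0,0,0]},{"travel": [0,0,3],"rot": [0,0,0]},{"travel": [0,0,3],"rot": [0,0,0]},{"travel": [0,0,3],"rot": [0,0,0]}]}}

```text
t: 4.5
ee_pos: [0.4364, -0.1067, 0.2315]
tcp_rot: [0.398, 0.584, -0.398, 0.585]
ft_force: [0.5, -0.2, -0.2]
gripper_width: 0.0855
```

```bash
python3 -c "
from h import *
to([.4253,-.3522,.13])"
```

```text
t 4.5 pos [ 0.4364 -0.1067  0.2315] ft [ 0.5 -0.2 -0.2] w 0.0855 q [-0.41 -0.12  1.71 -0.    1.55 -0.79]
 travel now-tool cm [ 10.15 -10.02  22.43]  rotvec [-0.  0. -0.]  travel aligned-tool cm [ 10.15 -10.03  22.43]
 R [[0.0, 0.931, 0.366], [-0.0, 0.366, -0.931], [-1.0, 0.0, 0.0]]
```

{"method": "send_rows", "body": {"rows": [{"travel": [1,-1.25,2.8],"rot": [0,0,0]},{"travel": [1,-1.25,2.8],"rot": [0,0,0]},{"travel": [1,-1.25,2.8],"rot": [0,0,0]},{"travel": [1,-1.25,2.8],"rot": [0,0,0]},{"travel": [1,-1.25,2.8],"rot": [0,0,0]},{"travel": [1,-1.25,2.8],"rot": [0,0,0]},{"travel": [1,-1.25,2.8],"rot": [0,0,0]},{"travel": [1,-1.25,2.8],"rot": [0,0,0]}]}}

```text
t: 5.3
ee_pos: [0.4249, -0.3518, 0.151]
tcp_rot: [0.398, 0.584, -0.398, 0.585]
ft_force: [0.5, 0.4, -0.2]
gripper_width: 0.0855
```

Run:
```python
from h import *
to([.4253,-.3522,.051])
for cam,b in(("top",(440,280,580,385)),("scene",(90,160,210,250))):
    p,d=bot.grab_frame(cam)
    p=p[b[1]:b[3],b[0]:b[2],::-1]
    cv2.imwrite(f"pics/a_{cam}.png",cv2.resize(p,None,fx=5,fy=5,interpolation=cv2.INTER_CUBIC))
```

```text
t 5.3 pos [ 0.4249 -0.3518  0.151 ] ft [ 0.5  0.4 -0.2] w 0.0855 q [-0.83  0.14  1.61 -0.    1.39 -1.21]
 travel now-tool cm [10.    0.03  0.05]  rotvec [-0.  0. -0.]  travel aligned-tool cm [10.    0.03  0.05]
 R [[0.0, 0.931, 0.366], [-0.0, 0.366, -0.931], [-1.0, 0.0, 0.0]]
```

View pics/a_top.png

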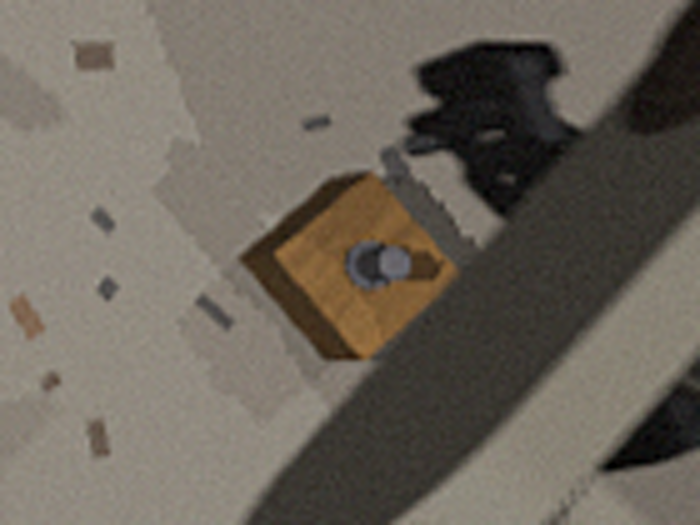

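View pics/a_scene.png

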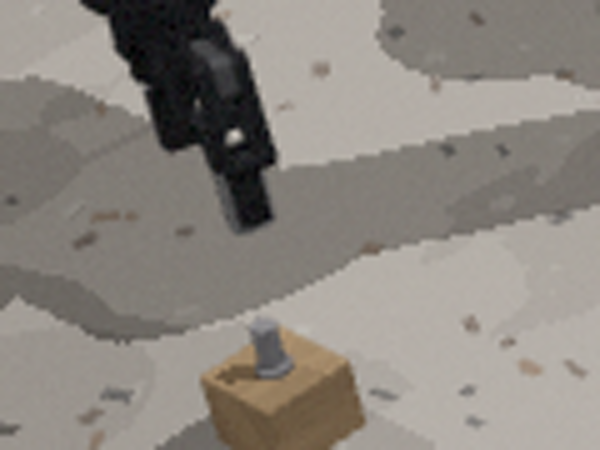

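{"method": "send_rows", "body": {"rows": [{"travel": [2.5,0,0],"rot": [0,0,0]},{"travel": [2.5,0,0],"rot": [0,0,0]},{"travel": [2,0,0],"rot": [0,0,0]},{"travel": [1.5,0,0],"rot": [0,0,0]},{"travel": [1,0,0],"rot": [0,0,0]},{"travel": [0.4,0,0],"rot": [0,0,0]},{"travel": [0,0,0],"rot": [0,0,0]}]}}

```text
t: 6.1
ee_pos: [0.4251, -0.3504, 0.0524]
tcp_rot: [0.398, 0.585, -0.398, 0.584]
ft_force: [0.6, 0.3, 1.2]
gripper_width: 0.0854
```

{"method": "send_rows", "body": {"rows": [{"travel": [0,0,0],"rot": [0,0,0]},{"travel": [0,0,0],"rot": [0,0,0]},{"travel": [0,0,0],"rot": [0,0,0]},{"travel": [0,0,0],"rot": [0,0,0]},{"travel": [0,0,0],"rot": [0,0,0]},{"travel": [0,0,0],"rot": [0,0,0]},{"travel": [0,0,0],"rot": [0,0,0]},{"travel": [0,0,0],"rot": [0,0,0]}], "claw": 1, "force": 40}}

```text
t: 6.9
ee_pos: [0.4251, -0.3506, 0.0526]
tcp_rot: [0.398, 0.584, -0.398, 0.585]
ft_force: [-0.5, 1.5, 6.0]
gripper_width: 0.0126
```

Run:
```python
from h import *
to([.6044,-.1388,.14])
for cam,b in(("top",(440,280,580,385)),("scene",(90,160,210,250))):
    p,d=bot.grab_frame(cam)
    p=p[b[1]:b[3],b[0]:b[2],::-1]
    cv2.imwrite(f"pics/b_{cam}.png",cv2.resize(p,None,fx=5,fy=5,interpolation=cv2.INTER_CUBIC))
```

```text
t 6.9 pos [ 0.4251 -0.3506  0.0526] ft [-0.5  1.5  6. ] w 0.0126 q [-0.83  0.23  1.72 -0.    1.19 -1.2 ]
 travel now-tool cm [ -8.75  24.44 -13.14]  rotvec [-0.  0. -0.]  travel aligned-tool cm [ -8.74  24.44 -13.13]
 R [[0.0, 0.93, 0.366], [-0.0, 0.366, -0.93], [-1.0, 0.0, 0.0]]
```

View pics/b_scene.png

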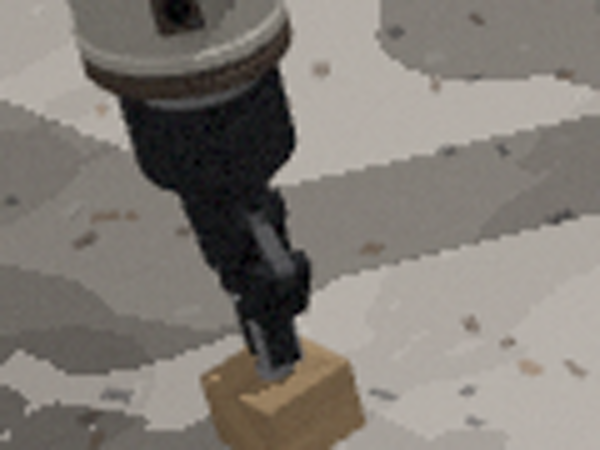

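{"method": "send_rows", "body": {"rows": [{"travel": [-0.5,0,0],"rot": [0,0,0]},{"travel": [-1,0,0],"rot": [0,0,0]},{"travel": [-1.5,0,0],"rot": [0,0,0]},{"travel": [-2,0,0],"rot": [0,0,0]},{"travel": [-2,0,0],"rot": [0,0,0]},{"travel": [-2,0,0],"rot": [0,0,0]},{"travel": [-0.5,0,0],"rot": [0,0,0]},{"travel": [0,0,0],"rot": [0,0,0]}]}}

```text
t: 7.8
ee_pos: [0.4253, -0.3507, 0.1481]
tcp_rot: [0.398, 0.584, -0.398, 0.585]
ft_force: [-0.7, -0.1, 0.1]
gripper_width: 0.0124
```

Run:
```python
from h import *
to([.6044,-.1388,.14])
for cam,b in(("top",(440,280,580,385)),("scene",(90,150,210,250))):
    p,d=bot.grab_frame(cam)
    p=p[b[1]:b[3],b[0]:b[2],::-1]
    cv2.imwrite(f"pics/c_{cam}.png",cv2.resize(p,None,fx=5,fy=5,interpolation=cv2.INTER_CUBIC))
```

```text
t 7.8 pos [ 0.4253 -0.3507  0.1481] ft [-0.7 -0.1  0.1] w 0.0124 q [-0.83  0.14  1.62 -0.    1.38 -1.2 ]
 travel now-tool cm [  0.8   24.43 -13.16]  rotvec [-0.     0.001 -0.   ]  travel aligned-tool cm [  0.81  24.43 -13.15]
 R [[0.001, 0.93, 0.366], [-0.001, 0.366, -0.93], [-1.0, 0.0, 0.001]]
```

View pics/c_scene.png

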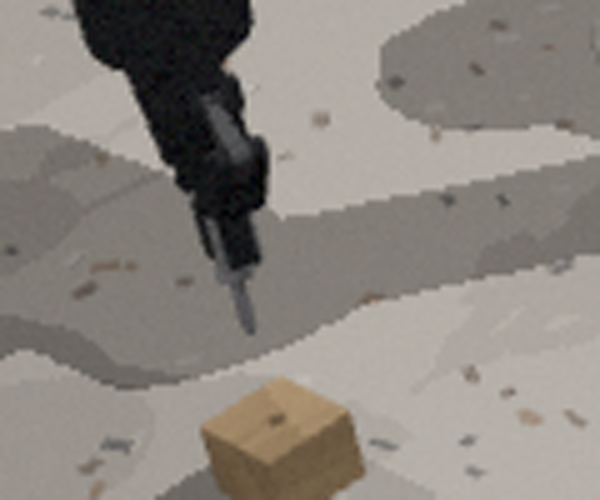

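View pics/c_top.png

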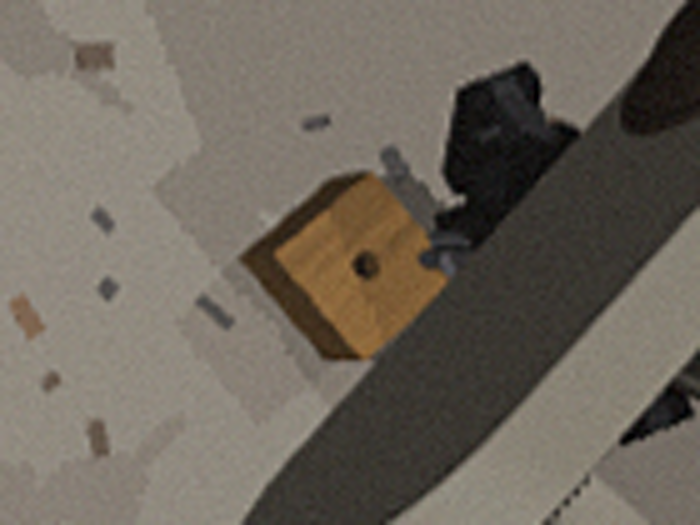

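Run:
```python
from h import *
def dark(p,c,r):
    g=p.astype(float).mean(2);x0,y0=int(c[0])-r,int(c[1])-r
    w=g[y0:y0+2*r+1,x0:x0+2*r+1]; m=np.clip(np.percentile(w,60)-w-12,0,None)
    yy,xx=np.mgrid[y0:y0+2*r+1,x0:x0+2*r+1]
    return np.array([(m*xx).sum()/m.sum(),(m*yy).sum()/m.sum()])
for cam,c,f in(("top",(513,332),(408.8,243.3)),("scene",(145,233),(234.24,254.3))):
    p,d=bot.grab_frame(cam); u=dark(p,c,3); b=ray(cam,u,.045);h=ray(cam,f,.07)
    print(cam,u,b.round(4),h.round(4),"rel",(h-b).round(4))
```

```text
top [512.40437591 332.72597865] [ 0.4243 -0.35    0.045 ] [ 0.6033 -0.1376  0.07  ] rel [0.179  0.2125 0.025 ]
scene [144.80370036 233.54106498] [ 0.4267 -0.3527  0.045 ] [ 0.6053 -0.1401  0.07  ] rel [0.1785 0.2126 0.025 ]
```

{"method": "send_rows", "body": {"rows": [{"travel": [0,2.4,-1.3],"rot": [0,0,0]},{"travel": [0,3.4,-1.85],"rot": [0,0,0]},{"travel": [0,3.4,-1.85],"rot": [0,0,0]},{"travel": [0,3.4,-1.85],"rot": [0,0,0]},{"travel": [0,3.4,-1.85],"rot": [0,0,0]},{"travel": [0,3.4,-1.85],"rot": [0,0,0]},{"travel": [0,3.4,-1.85],"rot": [0,0,0]},{"travel": [0,1.6,-0.85],"rot": [0,0,0]}]}}

```text
t: 8.8
ee_pos: [0.6048, -0.1353, 0.1463]
tcp_rot: [0.398, 0.585, -0.397, 0.584]
ft_force: [1.0, -0.8, -1.6]
gripper_width: 0.0128
```

{"method": "send_rows", "body": {"rows": [{"travel": [0.8,0,0],"rot": [0,0,0]},{"travel": [0.8,0,0],"rot": [0,0,0]},{"travel": [0,0,0],"rot": [0,0,0]}]}}

```text
t: 9.1
ee_pos: [0.6023, -0.1386, 0.1294]
tcp_rot: [0.398, 0.585, -0.399, 0.583]
ft_force: [0.2, -1.1, -1.1]
gripper_width: 0.0125
```

Run:
```python
from h import *
to([.6040,-.1379,.13])
for cam,b in(("top",(350,190,490,290)),("scene",(190,190,310,280))):
    p,d=bot.grab_frame(cam)
    p=p[b[1]:b[3],b[0]:b[2],::-1]
    cv2.imwrite(f"pics/d_{cam}.png",cv2.resize(p,None,fx=5,fy=5,interpolation=cv2.INTER_CUBIC))
```

```text
t 9.1 pos [ 0.6023 -0.1386  0.1294] ft [ 0.2 -1.1 -1.1] w 0.0125 q [-0.35  0.29  1.47 -0.    1.38 -0.72]
 travel now-tool cm [-0.06  0.18 -0.  ]  rotvec [-0.001 -0.002  0.002]  travel aligned-tool cm [-0.06  0.18 -0.  ]
 R [[-0.003, 0.931, 0.365], [0.001, 0.365, -0.931], [-1.0, -0.002, -0.002]]
```

View pics/d_scene.png

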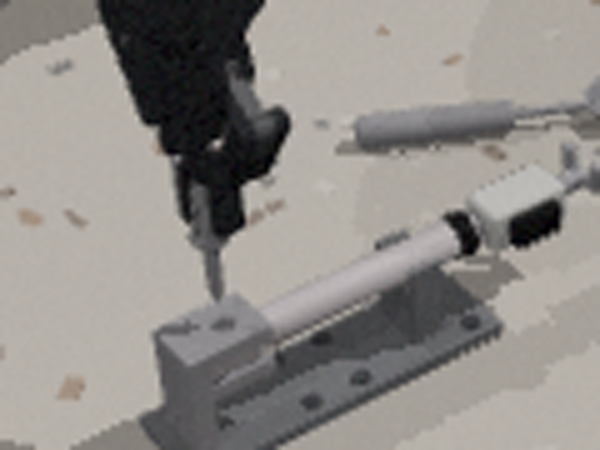

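View pics/d_top.png

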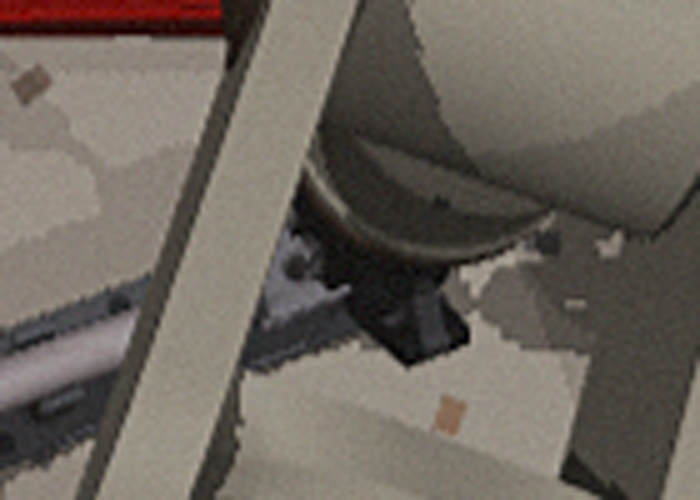

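Run:
```python
from h import *
to([.6040,-.1379,.13])
# now scene frame: tip if on axis
o=bot.get_obs()
for z in(.083,.085,.087): print(z,proj("scene",[.6053,-.1401,z]), proj("scene",[.6053+o["ee_pos"][0]-.604,-.1401+o["ee_pos"][1]+.1379,z]))
p,d=bot.grab_frame("scene");b=(215,225,255,265)
cv2.imwrite("pics/e.png",cv2.resize(p[b[1]:b[3],b[0]:b[2],::-1],None,fx=15,fy=15,interpolation=cv2.INTER_CUBIC))
```

```text
t 9.2 pos [ 0.6029 -0.1388  0.131 ] ft [-0.   0.2 -0.1] w 0.0121 q [-0.35  0.29  1.47 -0.    1.38 -0.72]
 travel now-tool cm [ 0.1   0.13 -0.04]  rotvec [-0.002 -0.     0.001]  travel aligned-tool cm [ 0.1   0.13 -0.04]
 R [[-0.001, 0.931, 0.365], [0.0, 0.365, -0.931], [-1.0, -0.001, -0.0]]
0.083 [233.74773434 250.30662411] [233.31183109 250.09767081]
0.085 [233.66913607 249.68550808] [233.23276819 249.47663952]
0.087 [233.59035501 249.06294747] [233.15352151 248.85416461]
```

View pics/e.png

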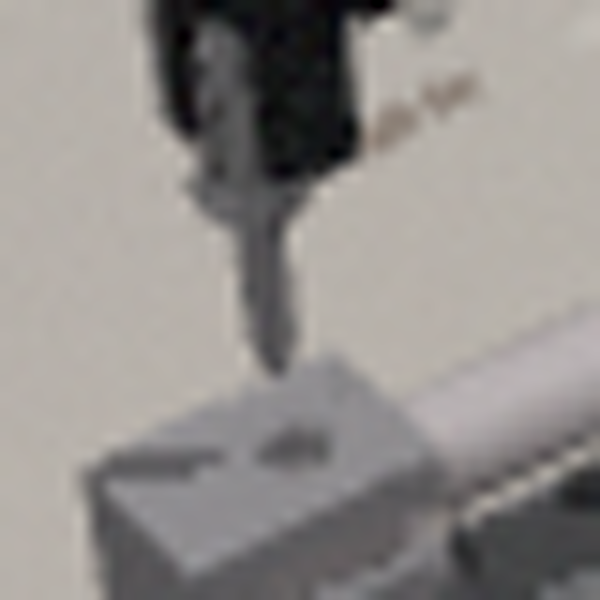

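{"method": "send_rows", "body": {"rows": [{"travel": [0.3,0.12,-0.03],"rot": [0,0,0]},{"travel": [0.5,0,0],"rot": [0,0,0]},{"travel": [0.4,0,0],"rot": [0,0,0]},{"travel": [0,0,0],"rot": [0,0,0]},{"travel": [0,0,0],"rot": [0,0,0]}]}}

```text
t: 9.75
ee_pos: [0.6045, -0.1371, 0.1192]
tcp_rot: [0.398, 0.585, -0.398, 0.584]
ft_force: [0.2, 0.2, -0.8]
gripper_width: 0.0125
```

Run:
```python
from h import *
to([.6040,-.1379,.0776])
p,d=bot.grab_frame("scene");b=(215,225,255,265)
cv2.imwrite("pics/f.png",cv2.resize(p[b[1]:b[3],b[0]:b[2],::-1],None,fx=15,fy=15,interpolation=cv2.INTER_CUBIC))
```

```text
t 9.75 pos [ 0.6045 -0.1371  0.1192] ft [ 0.2  0.2 -0.8] w 0.0125 q [-0.35  0.3   1.48 -0.    1.36 -0.72]
 travel now-tool cm [ 4.16 -0.08  0.05]  rotvec [-0. -0.  0.]  travel aligned-tool cm [ 4.16 -0.08  0.05]
 R [[-0.0, 0.93, 0.366], [-0.0, 0.366, -0.93], [-1.0, -0.0, -0.0]]
```

View pics/f.png

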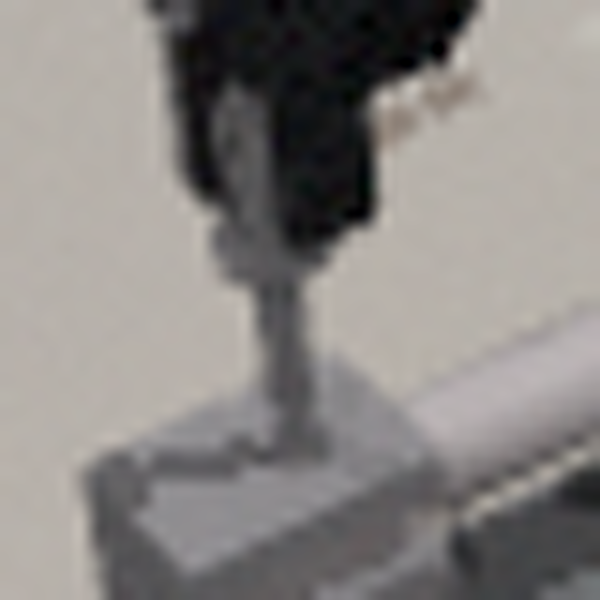

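{"method": "send_rows", "body": {"rows": [{"travel": [0.3,-0.06,0.03],"rot": [0,0,0]},{"travel": [0.4,0,0],"rot": [0,0,0]},{"travel": [0.4,0,0],"rot": [0,0,0]},{"travel": [0.4,0,0],"rot": [0,0,0]},{"travel": [0,0,0],"rot": [0,0,0]},{"travel": [0,0,0],"rot": [0,0,0]}]}}

```text
t: 10.4
ee_pos: [0.6041, -0.1376, 0.1042]
tcp_rot: [0.398, 0.584, -0.398, 0.584]
ft_force: [-0.2, -0.1, -0.4]
gripper_width: 0.0126
```

Run:
```python
from h import *
to([.6040,-.1379,.0776])
```

```text
t 10.4 pos [ 0.6041 -0.1376  0.1042] ft [-0.2 -0.1 -0.4] w 0.0126 q [-0.35  0.31  1.5  -0.    1.33 -0.72]
 travel now-tool cm [ 2.66 -0.02  0.02]  rotvec [-0. -0.  0.]  travel aligned-tool cm [ 2.66 -0.02  0.02]
 R [[-0.0, 0.931, 0.366], [-0.0, 0.366, -0.931], [-1.0, -0.0, -0.0]]
```

No contact force; in free insertion. Continue.

{"method": "send_rows", "body": {"rows": [{"travel": [0.4,0,0],"rot": [0,0,0]},{"travel": [0.4,0,0],"rot": [0,0,0]},{"travel": [0.4,0,0],"rot": [0,0,0]},{"travel": [0.3,0,0],"rot": [0,0,0]},{"travel": [0,0,0],"rot": [0,0,0]},{"travel": [0,0,0],"rot": [0,0,0]}]}}

```text
t: 11.0
ee_pos: [0.6041, -0.1376, 0.0893]
tcp_rot: [0.398, 0.584, -0.398, 0.584]
ft_force: [0.0, 0.8, -0.5]
gripper_width: 0.0125
```

{"method": "send_rows", "body": {"rows": [{"travel": [0.4,0,0],"rot": [0,0,0]},{"travel": [0.4,0,0],"rot": [0,0,0]},{"travel": [0.2,0,0],"rot": [0,0,0]},{"travel": [0,0,0],"rot": [0,0,0]},{"travel": [0,0,0],"rot": [0,0,0]}]}}

```text
t: 11.5
ee_pos: [0.6041, -0.1376, 0.0793]
tcp_rot: [0.398, 0.584, -0.398, 0.584]
ft_force: [0.8, 0.2, -0.8]
gripper_width: 0.0127
```

Run:
```python
from h import *
to([.6040,-.1379,.0776])
```

```text
t 11.5 pos [ 0.6041 -0.1376  0.0793] ft [ 0.8  0.2 -0.8] w 0.0127 q [-0.35  0.33  1.53 -0.    1.28 -0.72]
 travel now-tool cm [ 0.17 -0.02  0.02]  rotvec [-0.  0.  0.]  travel aligned-tool cm [ 0.17 -0.02  0.02]
 R [[-0.0, 0.931, 0.366], [-0.0, 0.366, -0.931], [-1.0, -0.0, 0.0]]
```

{"method": "send_rows", "body": {"rows": [{"travel": [0.1,0,0],"rot": [0,0,0]},{"travel": [0.1,0,0],"rot": [0,0,0]},{"travel": [0,0,0],"rot": [0,0,0]},{"travel": [0,0,0],"rot": [0,0,0]}]}}

```text
t: 11.9
ee_pos: [0.6042, -0.1377, 0.0776]
tcp_rot: [0.398, 0.584, -0.398, 0.585]
ft_force: [-1.2, 1.1, 4.0]
gripper_width: 0.0126
```

Run:
```python
from h import *
to([.6040,-.1379,.0776])
p,d=bot.grab_frame("scene");b=(215,225,255,265)
cv2.imwrite("pics/g.png",cv2.resize(p[b[1]:b[3],b[0]:b[2],::-1],None,fx=15,fy=15,interpolation=cv2.INTER_CUBIC))
```

```text
t 11.9 pos [ 0.6042 -0.1377  0.0776] ft [-1.2  1.1  4. ] w 0.0126 q [-0.35  0.33  1.53 -0.    1.28 -0.72]
 travel now-tool cm [-0.   -0.03  0.01]  rotvec [-0.  0. -0.]  travel aligned-tool cm [-0.   -0.03  0.01]
 R [[0.0, 0.93, 0.366], [-0.0, 0.366, -0.93], [-1.0, 0.0, 0.0]]
```

View pics/g.png

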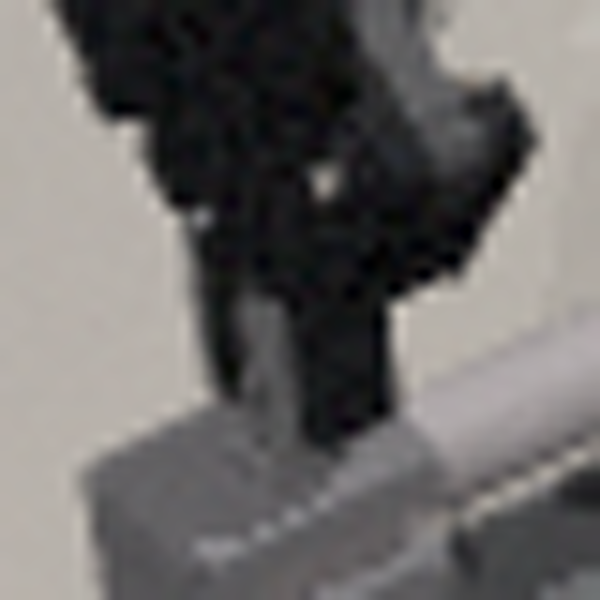

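{"method": "send_rows", "body": {"rows": [{"travel": [0.06,0,0],"rot": [0,0,0]},{"travel": [0,0,0],"rot": [0,0,0]}]}}

```text
t: 12.15
ee_pos: [0.6043, -0.1377, 0.0775]
tcp_rot: [0.398, 0.584, -0.398, 0.585]
ft_force: [-4.5, 0.6, 11.5]
gripper_width: 0.0125
```

{"method": "send_rows", "body": {"rows": [{"travel": [0,0,0],"rot": [0,0,0]},{"travel": [0,0,0],"rot": [0,0,0]},{"travel": [0,0,0],"rot": [0,0,0]},{"travel": [0,0,0],"rot": [0,0,0]},{"travel": [0,0,0],"rot": [0,0,0]},{"travel": [0,0,0],"rot": [0,0,0]},{"travel": [0,0,0],"rot": [0,0,0]}], "claw": 0}}

```text
t: 12.85
ee_pos: [0.6041, -0.1376, 0.0767]
tcp_rot: [0.398, 0.584, -0.398, 0.584]
ft_force: [0.1, 0.1, 0.7]
gripper_width: 0.0855
```

{"method": "send_rows", "body": {"rows": [{"travel": [-0.5,0,0],"rot": [0,0,0]},{"travel": [-1.5,0,0],"rot": [0,0,0]},{"travel": [-2,0,0],"rot": [0,0,0]},{"travel": [-2,0,0],"rot": [0,0,0]},{"travel": [-2,0,-2],"rot": [0,0,0]},{"travel": [0,0,-3],"rot": [0,0,0]},{"travel": [0,0,-3],"rot": [0,0,0]},{"travel": [0,0,0],"rot": [0,0,0]}]}}

```text
t: 13.65
ee_pos: [0.5741, -0.0606, 0.1586]
tcp_rot: [0.398, 0.584, -0.397, 0.585]
ft_force: [1.2, -1.2, -0.0]
gripper_width: 0.0853
```

Run:
```python
from h import *
to([.5379,.0293,.12])
for cam,b in(("top",(290,190,450,300)),("scene",(190,190,310,280))):
    p,d=bot.grab_frame(cam)
    C=cloud(cam,d);P=C[d>0]
    q=P[(P[:,2]>.09)&(P[:,2]<.106)&(abs(P[:,0]-.604)<.02)&(abs(P[:,1]+.139)<.02)];print(cam,len(q),q.mean(0) if len(q) else 0,q[:,2].max() if len(q) else 0)
    p=p[b[1]:b[3],b[0]:b[2],::-1]
    cv2.imwrite(f"pics/h_{cam}.png",cv2.resize(p,None,fx=5,fy=5,interpolation=cv2.INTER_CUBIC))
```

```text
t 13.65 pos [ 0.5741 -0.0606  0.1586] ft [ 1.2 -1.2 -0. ] w 0.0853 q [-0.24  0.19  1.54  0.    1.41 -0.62]
 travel now-tool cm [ 3.85 -0.06 -9.69]  rotvec [ 0.002  0.    -0.001]  travel aligned-tool cm [ 3.86 -0.08 -9.69]
 R [[0.001, 0.93, 0.368], [0.0, 0.368, -0.93], [-1.0, 0.001, 0.0]]
top 0 0 0
scene 31 [ 0.60740511 -0.14041335  0.09733994] 0.10058486784330486
```

View pics/h_scene.png

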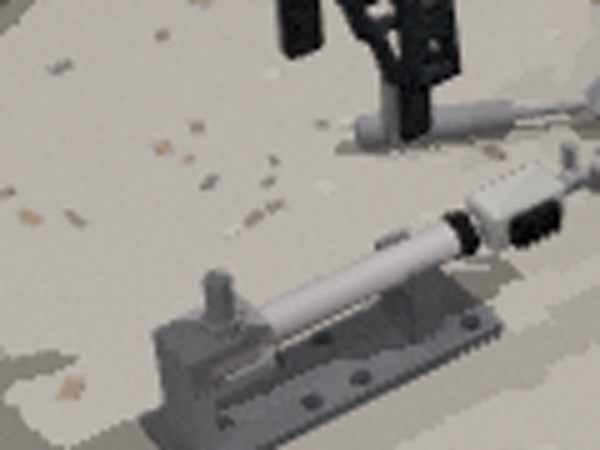

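View pics/h_top.png

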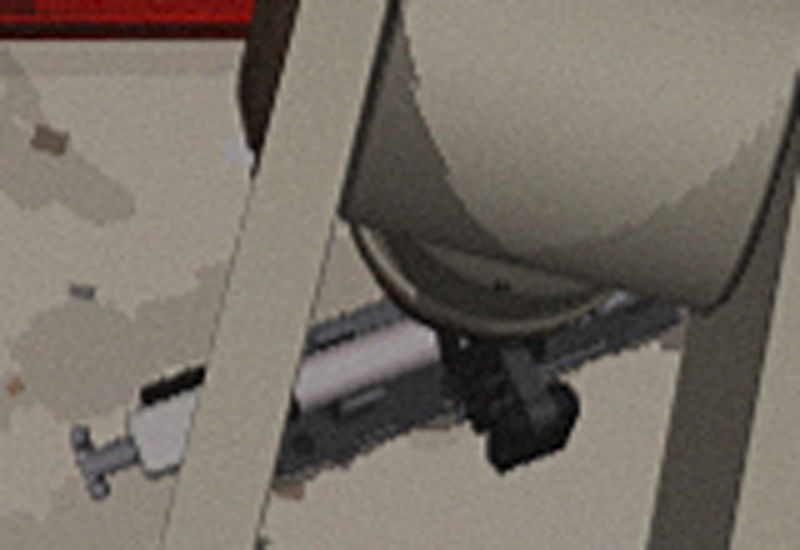

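Run:
```python
from h import *
D=np.load("c_top.npz");p=D["p"];
g=p.astype(int).mean(2)
w=(g[255:300,300:350]);C=D["C"][255:300,300:350]
m=(w>120)&(abs(C[...,2]-.068)<.004)
ys,xs=np.where(m);print(len(xs))
pts=np.array([ray("top",(x+300,y+255),.068)[:2] for x,y in zip(xs,ys)])
h=np.array([.6033,-.1376])
r=cv2.minAreaRect((pts*1000).astype(np.float32));print(r,pts.mean(0))
for a in(20.5,21,21.5,22,22.5):
    t=np.radians(a);ax=np.array([-np.sin(t),np.cos(t)]);ly=np.array([-np.cos(t),-np.sin(t)])
    q=pts-h;print(a,"along",(q@ax).mean(),np.percentile(q@ax,[2,98]),"lat",(q@ly).mean(),np.percentile(q@ly,[2,98]))
    # tube
    P=D["C"][D["d"]>0]
z=cv2.resize(p[255:300,300:350,::-1],None,fx=12,fy=12,interpolation=cv2.INTER_NEAREST);cv2.imwrite("pics/gt.png",z)
cv2.imwrite("pics/gm.png",cv2.resize((m*255).astype(np.uint8),None,fx=12,fy=12,interpolation=cv2.INTER_NEAREST))
```

```text
266
((540.5612182617188, 17.480480194091797), (25.335227966308594, 71.54971313476562), 19.285655975341797) [0.53701514 0.02805477]
20.5 along 0.1783776667590208 [0.13405214 0.2022215 ] lat 0.004073657257237001 [-0.00754095  0.01565893]
21 along 0.17840642359871386 [0.13406138 0.20220952] lat 0.002516883103761316 [-0.00915008  0.01404283]
21.5 along 0.1784215940985213 [0.13406042 0.20221309] lat 0.0009599172798927708 [-0.01071376  0.01242724]
22 along 0.17842317710315084 [0.13404924 0.20221624] lat -0.0005971216453931023 [-0.01230703  0.01088183]
22.5 along 0.17841117249205052 [0.13402785 0.20221131] lat -0.002154115097553841 [-0.01392716  0.00922901]
```

View pics/gt.png

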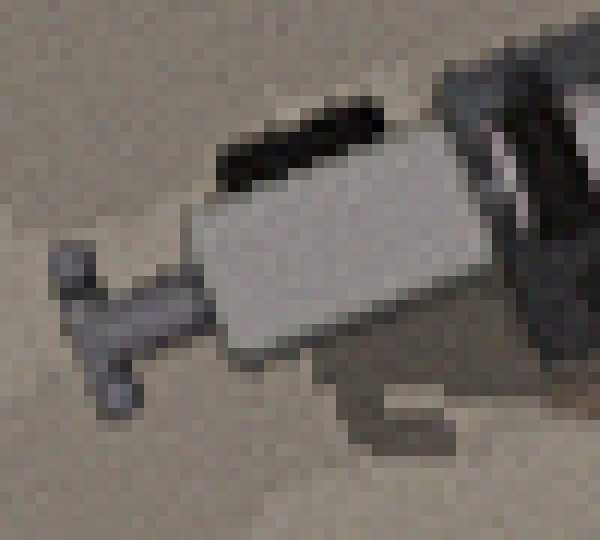

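View pics/gm.png

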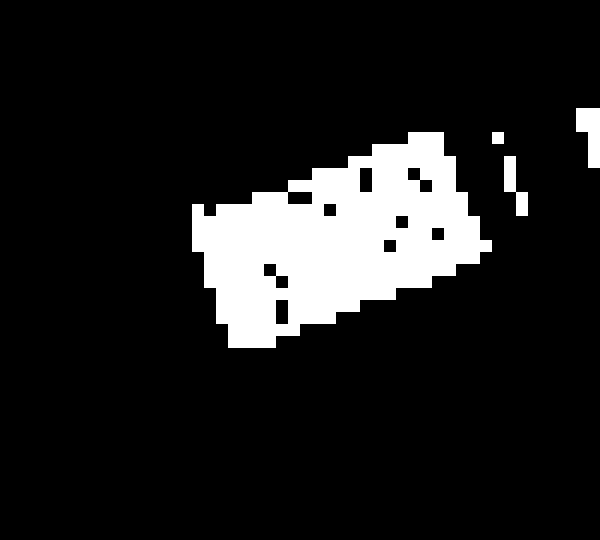

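{"method": "send_rows", "body": {"rows": [{"travel": [0,0,-2],"rot": [0,0,0]},{"travel": [0,0,-2.5],"rot": [0,0,0]},{"travel": [0,0,-2.5],"rot": [0,0,0]},{"travel": [0.5,0,-2],"rot": [0,0,0]},{"travel": [1.5,0,-0.7],"rot": [0,0,0]},{"travel": [1.5,0,0],"rot": [0,0,0]},{"travel": [0,0,0],"rot": [0,0,0]},{"travel": [0,0,0],"rot": [0,0,0]}]}}

```text
t: 14.55
ee_pos: [0.5395, 0.0268, 0.1222]
tcp_rot: [0.398, 0.584, -0.398, 0.584]
ft_force: [0.1, 0.6, 0.4]
gripper_width: 0.0855
```

Run:
```python
from h import *
to([.5389,.0300,.036])
for cam,b in(("top",(270,220,400,310)),("scene",(240,170,340,260))):
    p,d=bot.grab_frame(cam)
    p=p[b[1]:b[3],b[0]:b[2],::-1]
    cv2.imwrite(f"pics/i_{cam}.png",cv2.resize(p,None,fx=6,fy=6,interpolation=cv2.INTER_CUBIC))
```

```text
t 14.55 pos [0.5395 0.0268 0.1222] ft [0.1 0.6 0.4] w 0.0855 q [-0.09  0.14  1.67 -0.    1.33 -0.47]
 travel now-tool cm [ 8.62  0.06 -0.32]  rotvec [-0.001  0.     0.   ]  travel aligned-tool cm [ 8.62  0.06 -0.32]
 R [[-0.0, 0.931, 0.366], [-0.0, 0.366, -0.931], [-1.0, -0.0, 0.0]]
```

View pics/i_scene.png

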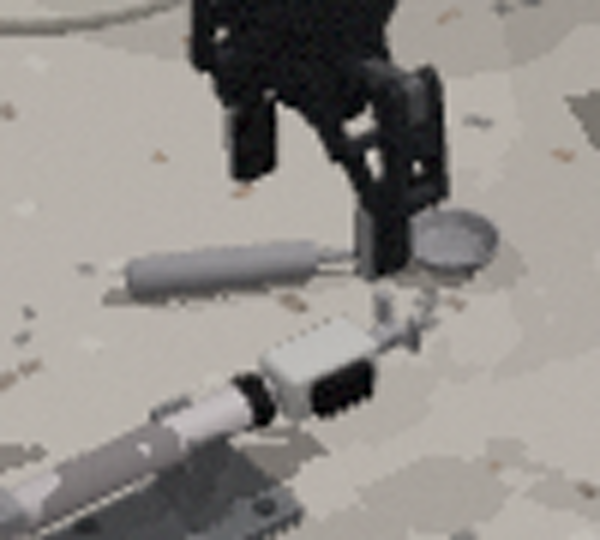

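{"method": "send_rows", "body": {"rows": [{"travel": [1.5,0.05,-0.3],"rot": [0,0,0]},{"travel": [2,0,0],"rot": [0,0,0]},{"travel": [2,0,0],"rot": [0,0,0]},{"travel": [1.5,0,0],"rot": [0,0,0]},{"travel": [1,0,0],"rot": [0,0,0]},{"travel": [0.6,0,0],"rot": [0,0,0]},{"travel": [0,0,0],"rot": [0,0,0]},{"travel": [0,0,0],"rot": [0,0,0]}]}}

```text
t: 15.45
ee_pos: [0.5391, 0.03, 0.0364]
tcp_rot: [0.398, 0.584, -0.398, 0.585]
ft_force: [-0.3, -0.0, 0.0]
gripper_width: 0.0853
```

Run:
```python
from h import *
to([.5389,.0300,.036])
for cam,b in(("top",(270,220,400,310)),("scene",(240,170,340,260))):
    p,d=bot.grab_frame(cam)
    p=p[b[1]:b[3],b[0]:b[2],::-1]
    cv2.imwrite(f"pics/j_{cam}.png",cv2.resize(p,None,fx=6,fy=6,interpolation=cv2.INTER_CUBIC))
```

```text
t 15.45 pos [0.5391 0.03   0.0364] ft [-0.3 -0.   0. ] w 0.0853 q [-0.09  0.22  1.76 -0.    1.15 -0.46]
 travel now-tool cm [ 0.04 -0.02 -0.01]  rotvec [-0.     0.    -0.001]  travel aligned-tool cm [ 0.04 -0.02 -0.01]
 R [[0.001, 0.931, 0.366], [-0.0, 0.366, -0.931], [-1.0, 0.001, 0.0]]
```

View pics/j_scene.png

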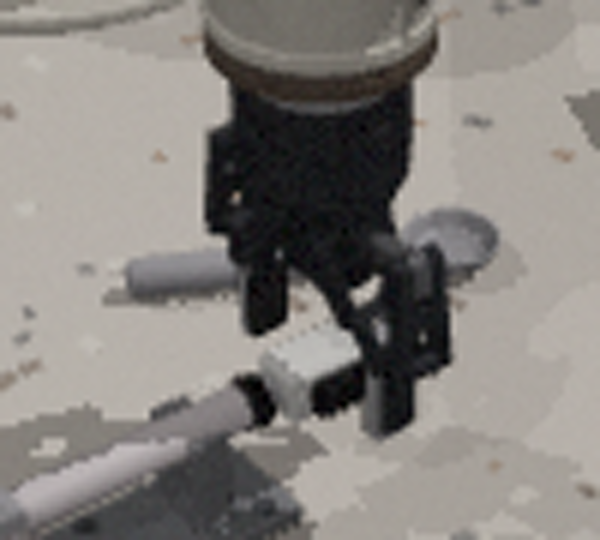

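{"method": "send_rows", "body": {"rows": [{"travel": [0,0,0],"rot": [0,0,0]},{"travel": [0,0,0],"rot": [0,0,0]},{"travel": [0,0,0],"rot": [0,0,0]},{"travel": [0,0,0],"rot": [0,0,0]},{"travel": [0,0,0],"rot": [0,0,0]},{"travel": [0,0,0],"rot": [0,0,0]},{"travel": [0,0,0],"rot": [0,0,0]},{"travel": [0,0,0],"rot": [0,0,0]}], "claw": 1, "force": 40}}

```text
t: 16.35
ee_pos: [0.5388, 0.03, 0.0362]
tcp_rot: [0.398, 0.584, -0.398, 0.585]
ft_force: [-3.0, -0.9, 7.3]
gripper_width: 0.03
```

Run:
```python
from h import *
to([.5389,.0300,.036])
for cam,b in(("top",(270,220,400,310)),("scene",(240,170,340,260))):
    p,d=bot.grab_frame(cam)
    p=p[b[1]:b[3],b[0]:b[2],::-1]
    cv2.imwrite(f"pics/k_{cam}.png",cv2.resize(p,None,fx=6,fy=6,interpolation=cv2.INTER_CUBIC))
```

```text
t 16.35 pos [0.5388 0.03   0.0362] ft [-3.  -0.9  7.3] w 0.03 q [-0.09  0.22  1.76 -0.    1.15 -0.46]
 travel now-tool cm [0.02 0.01 0.  ]  rotvec [-0.  0. -0.]  travel aligned-tool cm [0.02 0.01 0.  ]
 R [[0.0, 0.93, 0.366], [-0.0, 0.366, -0.93], [-1.0, 0.0, 0.0]]
```

View pics/k_scene.png

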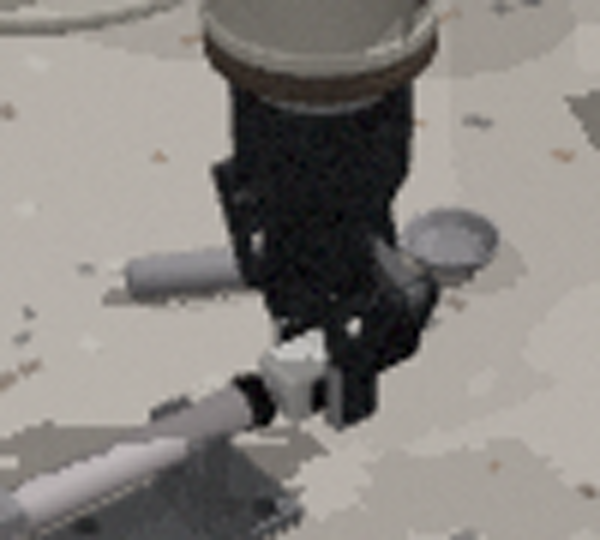

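{"method": "send_rows", "body": {"rows": [{"travel": [0,0,-0.3],"rot": [0,0,0]},{"travel": [0,0,-0.5],"rot": [0,0,0]},{"travel": [0,0,-0.5],"rot": [0,0,0]},{"travel": [0,0,-0.5],"rot": [0,0,0]},{"travel": [0,0,-0.5],"rot": [0,0,0]},{"travel": [0,0,-0.5],"rot": [0,0,0]},{"travel": [0,0,0],"rot": [0,0,0]}]}}

```text
t: 17.15
ee_pos: [0.5283, 0.0562, 0.0361]
tcp_rot: [0.398, 0.584, -0.398, 0.585]
ft_force: [-2.8, -1.9, 7.4]
gripper_width: 0.0302
```

Run:
```python
from h import *
to([.5389,.0300,.036])
for cam,b in(("top",(270,220,400,310)),("scene",(210,170,340,270))):
    p,d=bot.grab_frame(cam)
    p=p[b[1]:b[3],b[0]:b[2],::-1]
    cv2.imwrite(f"pics/l_{cam}.png",cv2.resize(p,None,fx=6,fy=6,interpolation=cv2.INTER_CUBIC))
```

```text
t 17.15 pos [0.5283 0.0562 0.0361] ft [-2.8 -1.9  7.4] w 0.0302 q [-0.04  0.21  1.78 -0.    1.15 -0.41]
 travel now-tool cm [0.02 0.02 2.83]  rotvec [0.    0.001 0.   ]  travel aligned-tool cm [0.01 0.02 2.83]
 R [[0.0, 0.93, 0.367], [-0.001, 0.367, -0.93], [-1.0, -0.0, 0.001]]
```

View pics/l_scene.png

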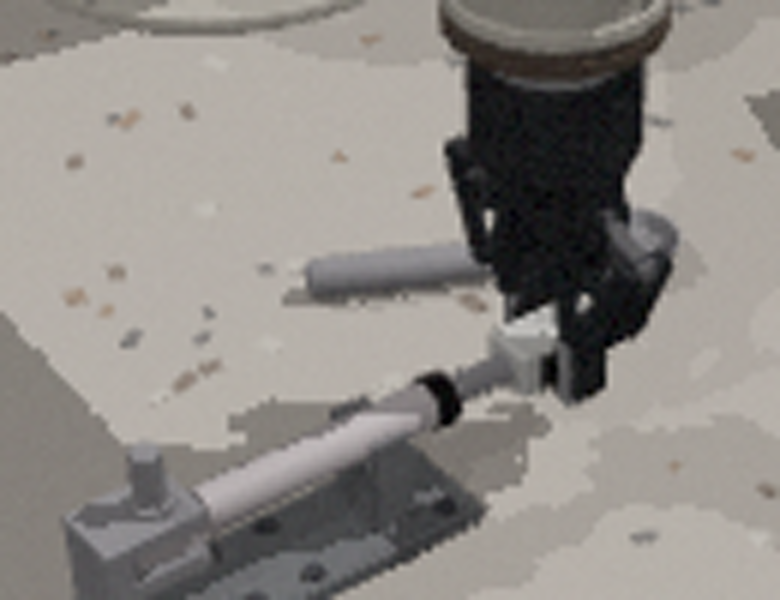

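{"method": "send_rows", "body": {"rows": [{"travel": [0,0,-0.5],"rot": [0,0,0]},{"travel": [0,0,-0.8],"rot": [0,0,0]},{"travel": [0,0,-0.8],"rot": [0,0,0]},{"travel": [0,0,-0.8],"rot": [0,0,0]},{"travel": [0,0,-0.8],"rot": [0,0,0]},{"travel": [0,0,-0.8],"rot": [0,0,0]},{"travel": [0,0,-0.8],"rot": [0,0,0]},{"travel": [0,0,-0.5],"rot": [0,0,0]}]}}

```text
t: 18.05
ee_pos: [0.507, 0.11, 0.0361]
tcp_rot: [0.398, 0.584, -0.398, 0.585]
ft_force: [-2.5, -5.3, 7.0]
gripper_width: 0.0299
```

{"method": "send_rows", "body": {"rows": [{"travel": [0,0,-0.4],"rot": [0,0,0]},{"travel": [0,0,-0.3],"rot": [0,0,0]},{"travel": [0,0,-0.2],"rot": [0,0,0]},{"travel": [0,0,0],"rot": [0,0,0]},{"travel": [0,0,0],"rot": [0,0,0]}]}}

```text
t: 18.55
ee_pos: [0.5038, 0.1182, 0.0361]
tcp_rot: [0.398, 0.584, -0.398, 0.585]
ft_force: [-4.4, -3.2, 8.6]
gripper_width: 0.0304
```

Run:
```python
from h import *
to([.5389,.0300,.036])
```

```text
t 18.55 pos [0.5038 0.1182 0.0361] ft [-4.4 -3.2  8.6] w 0.0304 q [ 0.08  0.18  1.82 -0.    1.14 -0.29]
 travel now-tool cm [0.01 0.04 9.49]  rotvec [0.    0.001 0.   ]  travel aligned-tool cm [0.01 0.04 9.49]
 R [[-0.0, 0.93, 0.367], [-0.001, 0.367, -0.93], [-1.0, -0.0, 0.001]]
```

{"method": "send_rows", "body": {"rows": [{"travel": [0,0,-0.2],"rot": [0,0,0]},{"travel": [0,0,-0.2],"rot": [0,0,0]},{"travel": [0,0,-0.1],"rot": [0,0,0]},{"travel": [0,0,0],"rot": [0,0,0]},{"travel": [0,0,0],"rot": [0,0,0]}]}}

```text
t: 19.05
ee_pos: [0.5019, 0.1228, 0.0361]
tcp_rot: [0.398, 0.584, -0.398, 0.585]
ft_force: [-5.4, -4.0, 8.4]
gripper_width: 0.0304
```

{"method": "send_rows", "body": {"rows": [{"travel": [0,0,-0.1],"rot": [0,0,0]},{"travel": [0,0,0],"rot": [0,0,0]},{"travel": [0,0,0],"rot": [0,0,0]}]}}

```text
t: 19.35
ee_pos: [0.5016, 0.1236, 0.0361]
tcp_rot: [0.398, 0.584, -0.398, 0.585]
ft_force: [-3.6, -4.6, 7.7]
gripper_width: 0.0306
```

{"method": "send_rows", "body": {"rows": [{"travel": [0,0,-0.1],"rot": [0,0,0]},{"travel": [0,0,0],"rot": [0,0,0]},{"travel": [0,0,0],"rot": [0,0,0]}]}}

```text
t: 19.65
ee_pos: [0.5012, 0.1245, 0.0361]
tcp_rot: [0.398, 0.584, -0.398, 0.585]
ft_force: [-4.2, -4.3, 8.4]
gripper_width: 0.0304
```

Run:
```python
from h import *
to([.5389,.0300,.036])
```

```text
t 19.65 pos [0.5012 0.1245 0.0361] ft [-4.2 -4.3  8.4] w 0.0304 q [ 0.09  0.18  1.82 -0.    1.14 -0.28]
 travel now-tool cm [1.000e-02 4.000e-02 1.018e+01]  rotvec [-0.     0.001  0.001]  travel aligned-tool cm [1.000e-02 4.000e-02 1.018e+01]
 R [[-0.0, 0.93, 0.366], [-0.001, 0.366, -0.93], [-1.0, -0.001, 0.001]]
```

{"method": "send_rows", "body": {"rows": [{"travel": [0,0,-0.1],"rot": [0,0,0]},{"travel": [0,0,0],"rot": [0,0,0]},{"travel": [0,0,0],"rot": [0,0,0]}]}}

```text
t: 19.95
ee_pos: [0.5009, 0.1255, 0.0361]
tcp_rot: [0.398, 0.584, -0.398, 0.585]
ft_force: [-5.0, -4.7, 8.7]
gripper_width: 0.03
```

{"method": "send_rows", "body": {"rows": [{"travel": [0,0,-0.1],"rot": [0,0,0]},{"travel": [0,0,0],"rot": [0,0,0]},{"travel": [0,0,0],"rot": [0,0,0]}]}}

```text
t: 20.25
ee_pos: [0.5006, 0.1262, 0.0361]
tcp_rot: [0.398, 0.584, -0.398, 0.585]
ft_force: [-3.9, -7.1, 7.3]
gripper_width: 0.0303
```

Run:
```python
from h import *
to([.5389,.0300,.036])
for cam,b in(("top",(240,200,440,320)),("scene",(210,150,340,270))):
    p,d=bot.grab_frame(cam)
    p=p[b[1]:b[3],b[0]:b[2],::-1];s=4 if cam=="top" else 5
    cv2.imwrite(f"pics/m_{cam}.png",cv2.resize(p,None,fx=s,fy=s,interpolation=cv2.INTER_CUBIC))
    C=cloud(cam,d);P=C[d>0]
    q=P[(P[:,2]>.09)&(P[:,2]<.106)&(abs(P[:,0]-.604)<.02)&(abs(P[:,1]+.139)<.02)];print(cam,len(q),q.mean(0),q[:,2].max())
```

```text
t 20.25 pos [0.5006 0.1262 0.0361] ft [-3.9 -7.1  7.3] w 0.0303 q [ 0.1   0.18  1.82 -0.    1.14 -0.28]
 travel now-tool cm [ 0.02  0.04 10.36]  rotvec [-0.     0.001  0.001]  travel aligned-tool cm [1.000e-02 4.000e-02 1.036e+01]
 R [[-0.0, 0.93, 0.366], [-0.001, 0.366, -0.93], [-1.0, -0.001, 0.001]]
top 43 [ 0.60277796 -0.13586299  0.09819129] 0.1037883577716195
scene 33 [ 0.60650524 -0.13905349  0.09722422] 0.10284564647757921
```

View pics/m_scene.png

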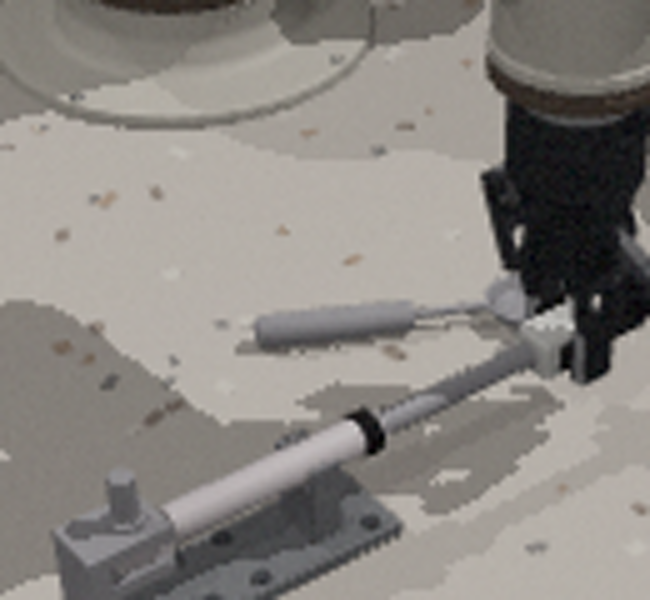

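View pics/m_top.png

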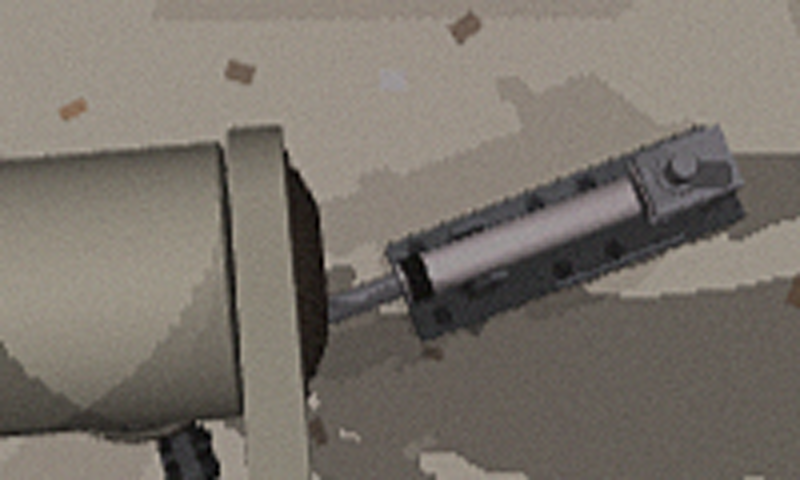

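{"method": "send_rows", "body": {"rows": [{"travel": [0,0,-0.1],"rot": [0,0,0]},{"travel": [0,0,0],"rot": [0,0,0]},{"travel": [0,0,0],"rot": [0,0,0]},{"travel": [0,0,0],"rot": [0,0,0]}]}}

```text
t: 20.75
ee_pos: [0.5005, 0.1266, 0.0361]
tcp_rot: [0.397, 0.584, -0.399, 0.585]
ft_force: [-2.6, -13.6, 7.0]
gripper_width: 0.0301
```

{"method": "send_rows", "body": {"rows": [{"travel": [0,0,0],"rot": [0,0,0]},{"travel": [0,0,0],"rot": [0,0,0]},{"travel": [0,0,0],"rot": [0,0,0]},{"travel": [0,0,0],"rot": [0,0,0]},{"travel": [0,0,0],"rot": [0,0,0]}]}}

```text
t: 21.25
ee_pos: [0.5005, 0.1265, 0.0361]
tcp_rot: [0.397, 0.584, -0.399, 0.585]
ft_force: [-2.0, -13.9, 7.0]
gripper_width: 0.0304
```

Run:
```python
from h import *
to([.5389,.0300,.036])
p0=np.load("c_scene.npz")["p"]
p,d=bot.grab_frame("scene");C=cloud("scene",d);P=C[d>0]
q=P[(P[:,2]>.09)&(P[:,2]<.108)&(abs(P[:,0]-.604)<.02)&(abs(P[:,1]+.139)<.02)];print(len(q),q.mean(0),np.sort(q[:,2])[-8:].round(4))
cv2.imwrite("pics/n.png",p[:,:,::-1])
b=(215,215,255,265)
cv2.imwrite("pics/n2.png",cv2.resize(p[b[1]:b[3],b[0]:b[2],::-1],None,fx=12,fy=12,interpolation=cv2.INTER_CUBIC))
```

```text
t 21.25 pos [0.5005 0.1265 0.0361] ft [ -2.  -13.9   7. ] w 0.0304 q [ 0.1   0.18  1.82 -0.    1.14 -0.27]
 travel now-tool cm [ 0.03  0.04 10.39]  rotvec [-0.     0.002  0.   ]  travel aligned-tool cm [1.000e-02 4.000e-02 1.039e+01]
 R [[0.0, 0.93, 0.366], [-0.002, 0.366, -0.93], [-1.0, -0.0, 0.002]]
32 [ 0.6064931  -0.13905316  0.0975024 ] [0.1003 0.1003 0.1005 0.1006 0.1006 0.1007 0.1008 0.1013]
```

View pics/n.png

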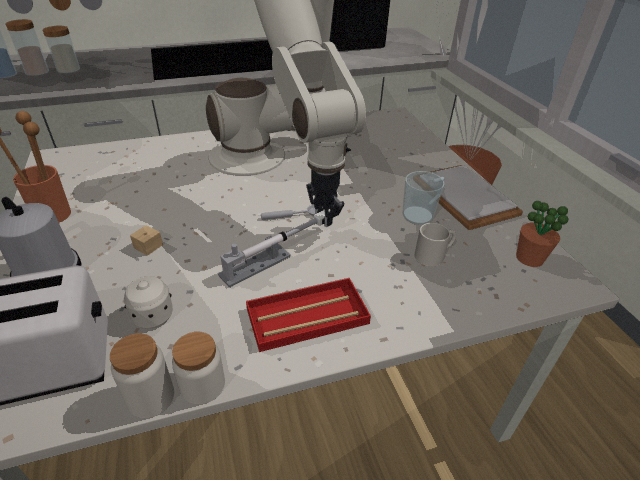

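View pics/n2.png

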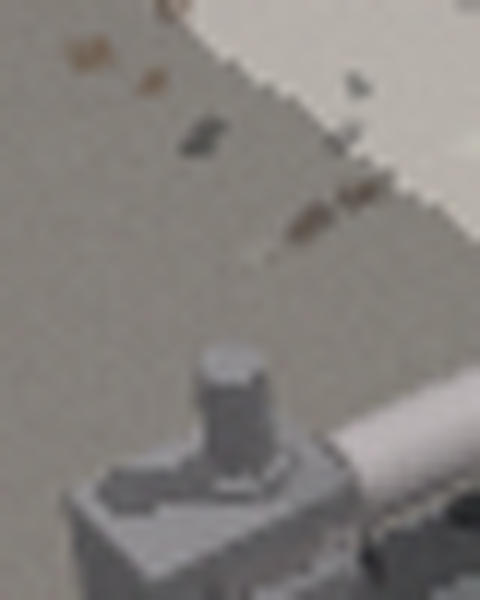

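Everything is steady: the pin is home and upright, the grip is on the hard stop, and the bystanders look unmoved. Handing in.

```bash
python3 -c "
from rig import bot
print(bot.finish_job())"
```

```text
the job is handed in; nothing more can be done
None
```

I pushed the pin home through the fork and lug and let go of it. Then I squeezed the button, pulled the grip to the second stop, and handed the job in at 21.3 s still holding it there; no verdict came back.

- **Pin:** In the last scene picture the knob top is about 0.1005 m up, against 0.100 m expected. It stands upright, and its axis moved about 1.5–2 mm along the pull, within the hole's play.
- **Grip:** The hand travelled 103.9 mm, which is the full 100 mm slide plus about 3 mm of pin play and some give. The pull force rose from about 2–5 N to about 12 N at the hard stop and stayed there during a 0.5 s hold.
- **Button:** The fingers stayed about 30 mm apart throughout. That fits a fully squeezed button (31 mm, and this reading runs about 1.5 mm low) rather than 36 mm with it out.
- **Other things on the counter:** The tray, chopsticks, keeper, jug, mug and spoon look unmoved in the last scene picture; I did not measure them.

Two things were less certain. The joint values were not readable, so slide, button and stay travel are inferred from the hand pose, force and opening. The two cameras also differed from each other by about 2–3 mm, so I set the pin's position from offsets measured within one camera, which agreed to under 1 mm.

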